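Close up the coffee corner

ROBOT

A 6-joint arm with a two-finger parallel gripper is mounted at the origin on a cart in front of the work surface, level with it; the furniture and walls round the work are solid. World frame = base frame: x ahead of the robot, y to its left, z up, the work surface at z = 0. Lengths are in m, angles in rad, forces in N, time in s.
With the tool pointing down it reaches from about 0.325 to 0.775 m from the base axis. Payload 9.3 kg.
Tool frame: the origin (TCP) lies at the centre of the arm's flange, where the gripper is bolted on; the fingertips stand 173 mm ahead of it and the grasp point (between the pads) lies 155 mm ahead of it; x points along the fingers, y is the direction in which the jaws open and shut, and the axes are right-handed (so a half turn about x gives the same grasp; the last joint's range is limited). The gripper opens to 85 mm and grips with 20 to 120 N. Pads are 22 mm wide; open, the fingers measure 114 mm over their backs; the gripper's body (76 mm by 85 mm) begins 54 mm behind the grasp point. The pads swing forward as they close: fully open they stand 13 mm farther back than shut.
Start: joints at [1.007, 0.259, 0.021, 1.334, 0, 1.418], TCP at [0.22, 0.504, 0.405] pointing down, gripper open.
Joint ranges: [-3.04, 3.04], [-0.91, 1.82], [-1.04, 1.36], [-1.92, 1.95], [-1.52, 1.45], [-3.14, 3.14]. Speed limits (rad/s): [2.22, 2.22, 2.79, 3.14, 3.14, 3.14].

INTERFACE

Orientations are given as a unit quaternion [x, y, z, w].
In Python, from cell import robot, vision, job gives the robot as it stands.
- The arm moves only by the shell command python3 -m handwheel 'ROWS' [FORCE]. ROWS is JSON, one flat list of numbers, 5 for each row, row after row: the shift along the tool's x, y, z in units of 40 mm (1.0 is 40 mm), then the turn about the tool's x in units of 5 degrees (1.0 is 5 degrees), then the finger opening in mm, from 0 to 85.4. In form: [dx, dy, dz, spin, fingers, dx, dy, dz, spin, fingers, ...]. A call has 1 to 20 rows; each row is the pose to reach, as a shift and turn from the pose commanded when the call began, along the tool's axes at that moment; what a row does not reach only later rows make up. A row lasts 1/10 s, in which the tool goes at most 50 mm and 8.59 degrees, less where a joint would pass 70% of its speed; a pose out of reach is approached as far as the arm can. A call with a gripper value outside its range is refused whole. The fingers move at their own pace and stop on an object; FORCE is the grip in N (left out, the last holds). Time passes only in rows, so rows that repeat a pose let the fingers close. It gives the time, the measured TCP pose, the force and the opening at its end, in the units of the state.
- robot.sense(): the state, without advancing time (a new reading comes with each control period).
- vision.grab_frame(name): name is "scene" or "top"; returns (picture, depth): 420x560x3 uint8, red, green, blue; 420x560 float32, m along the optical axis (not along the pixel's ray), 0 where there is no reading.
- vision.get_calibration(name): a dict with "fx", "fy", "cx", "cy" (pixels), "position" and "orientation" of the camera in the world. Camera axes: x right, y down, z forward; pixel columns grow to the right and rows downward; lengths in m; the calibration is good to about 2 mm. A picture is of the moment at which its call begins. get_calibration takes no time and is no camera call.
- job.close_job(): hands the job in, once; it reports no verdict.
The state is a dict: "time": time; "q": joint angles; "joint_vel": joint speeds; "effort": joint torques, N m; "ee_pos": TCP position; "ee_rot": TCP orientation; "ft_force": force on the tool from outside, world axes, zero at the start; "moment": the same for the moment, N m; "opening": opening from 0.0 (shut) to 1.0 (fully open).
Only numpy, scipy, OpenCV 4.12 (cv2) and the standard library are available. Lean on these libraries where they do the work, as an engineer would, in place of code of your own. Each camera call takes 0.05 s, during which the arm holds its last target.

TASK

The coffee has been ground: close up the coffee mill and the coffee jar where they stand. With the fingertips, gently push the mill's small drawer fully home, and push the open jar's glass lid over on its hinge and down until it is fully shut. Only push, do not lift or carry anything: leave the mill and the jar standing where they are, and leave the other things on the worktop alone.

Things in the scene. Friction and masses are not known exactly. Their poses are not given: they have to be found in the camera images.
- mill: hand coffee mill of dark wood, 0.95 kg, standing loose: square box 134 x 134 mm, 129 mm high with a cream dome and a fixed crank above it up to 251 mm. Origin: underside, near the middle. Its own -x axis points out of the front, where the drawer is; +z is up. Box front: edges at x = -59 mm; crank handle sticks out to x = -75 mm, y = -71..-46 mm, at z = 200 to 250 mm. The gripper must lean back (30 to 40 deg) from the front to clear the box when it pushes the drawer.
- mill_drawer (a joint): how far the mill's drawer is pulled out, m: 0 = shut, up to 0.075; it slides along the mill's -x axis as it opens, with about 0.6 N of friction and no spring. It starts 0.03 to 0.06 out
- drawer_knob (a point): middle of the front end of the drawer's round brass knob (17 mm diameter, sticking 17 mm out of the drawer's front), 42 mm above the worktop; axes parallel to the mill's. The drawer's wooden front is 99 mm wide and spans 15 to 70 mm in height
- jar: clip-top glass jar with brown contents and an orange seal, 88 mm wide, 117 mm high with the lid shut, 0.42 kg, standing loose. Origin: middle of the underside; its +x axis points to the lid's hinge, which is on the robot's side here (within about 0.7 rad), +z is up. Its lid stands open. (The smaller closed clip jar with pink contents at the back is only a bystander.)
- jar_lid (a joint): opening angle of the jar's lid, rad: 0 = shut, lying level on the jar; 1.57 = standing upright above the hinge side, so from there it is pushed away from the robot, over and down; limit 1.83. It stays where it is left (friction 0.05 N m, no spring, no latch). It starts between 1.2 and 1.7
- lid_hinge (a point): the lid's hinge line: at x = +48 mm, z = 92 mm of the jar, the line runs along the jar's y axis; fixed to the jar
- lid_top (a point): middle of the outer (upper) face of the lid, moves with the lid; its z axis is the lid's outward normal, pointing up when shut. The lid is a round plate 82 mm across and 8 mm thick; when shut its outer face lies 116 mm above the worktop, and this point is 50 mm from the hinge line towards the jar's -x and 24 mm above it
- small_jar: bystander: closed small clip jar, pink contents, 94 x 80 x 97 mm, at the back; origin under its middle
- timer: bystander: red and white round kitchen timer, 65 mm across, 48 mm high, at the left; origin under its middle
- lemon: bystander: lemon, 78 x 55 x 56 mm; origin at its underside
- mug: bystander: white mug with black pattern, 79 x 115 x 98 mm; origin under its middle
- lime: bystander: lime, 60 x 48 x 48 mm; origin at its underside
Things that resemble listed ones, but are neither listed nor needed, are in the scene too. What is shaped like the jar but green or red is not meant.

How it is judged:
By the outcome, as a careful person would: the job done as asked, in the order asked, and still so for the second after the job is handed in, with the robot touching nothing.
It also fails if it takes over 59 s, if anything falls off the work surface, if the arm or the gripper's body presses on something with over 40 N, if the wrist force passes 120 N, or if a joint passes its speed limit or range.

## Working session

There is one attempt and no reset: what is moved stays moved. The work goes in short steps, Python scripts to look and compute and a shell command to move; the robot and the scene stay as the last step left them, time stands still between calls to the robot, and variables do not carry over. Pictures are saved under pics/ and viewed, and the job is handed in when it is done.

```bash
ls; mkdir -p pics
python3 - <<'E'
from cell import robot, vision, job
import cv2,numpy as np
s=robot.sense(); print(s)
for n in("scene","top"):
    p,d=vision.grab_frame(n); cv2.imwrite(f"pics/{n}0.png",p[:,:,::-1]); np.save(f"pics/{n}0d.npy",d); np.save(f"pics/{n}0p.npy",p)
    print(n,vision.get_calibration(n))
E
```

```text
pics
{'time': 0.0, 'q': array([ 1.00737651e+00,  2.59176696e-01,  2.07584318e-02,  1.33371320e+00,
       -1.61832925e-05,  1.41822141e+00]), 'joint_vel': array([ 0.001658  ,  0.0018725 , -0.00104604, -0.00152152,  0.0013402 ,
        0.00187792]), 'effort': array([-1.10061264e-03, -5.55643594e+01,  3.44534004e+01,  1.36320663e-02,
       -1.69450595e-04,  5.17947541e-06]), 'ee_pos': array([0.21962222, 0.50418245, 0.40407313]), 'ee_rot': array([ 0.14379201,  0.69239968, -0.14468025,  0.69207959]), 'ft_force': array([-0.43705437, -0.11344905,  0.12739071]), 'moment': array([-0.05409633, -0.02610925, -0.01702482]), 'opening': 0.9964702764213217}
scene {'fx': 460.7856511615509, 'fy': 460.7856511615509, 'cx': 275.300659881402, 'cy': 208.72275041688107, 'position': array([ 0.10282374, -0.83310658,  1.0514479 ]), 'orientation': array([ 0.8883561 , -0.24315133,  0.11293981, -0.37275389])}
top {'fx': 404.5882725077711, 'fy': 404.5882725077711, 'cx': 277.9782484267301, 'cy': 210.24789499728752, 'position': array([0.50211051, 0.01234776, 1.20442791]), 'orientation': array([ 0.70975161, -0.70203711,  0.04458123, -0.0375375 ])}
```

View pics/scene0.png

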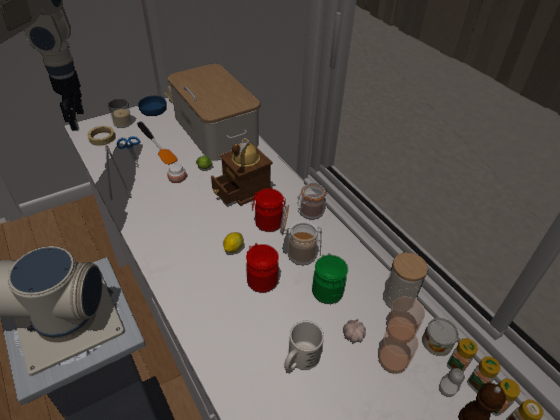

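View pics/top0.png

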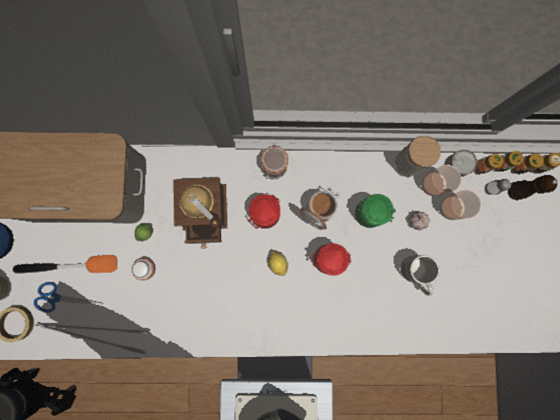

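The scene view shows the mill at about (246,175), its drawer out towards (225,190), and the open jar at about (303,243). In the top view the mill is at (200,205), with the knob near (203,245), and the jar is at (322,205), with the lid edge-on near (308,215). I'll zoom in.

```bash
cat > h.py <<'E'
import numpy as np,cv2
from scipy.spatial.transform import Rotation as R
CAL={}
def cal(n):
    from cell import vision
    if n not in CAL: CAL[n]=vision.get_calibration(n)
    return CAL[n]
def pts(n,d,us,vs):
    c=cal(n); us=np.asarray(us);vs=np.asarray(vs); z=d[vs.astype(int),us.astype(int)]
    p=np.stack([(us-c['cx'])/c['fx']*z,(vs-c['cy'])/c['fy']*z,z],-1)
    return R.from_quat(c['orientation']).apply(p.reshape(-1,3)).reshape(p.shape)+c['position']
def plane(n,u,v,h):
    c=cal(n); r=R.from_quat(c['orientation']).apply([(u-c['cx'])/c['fx'],(v-c['cy'])/c['fy'],1])
    return c['position']+r*(h-c['position'][2])/r[2]
def proj(n,P):
    c=cal(n); p=R.from_quat(c['orientation']).inv().apply(np.asarray(P)-c['position'])
    return np.stack([p[...,0]/p[...,2]*c['fx']+c['cx'],p[...,1]/p[...,2]*c['fy']+c['cy']],-1)
def full(n,d):
    v,u=np.mgrid[0:d.shape[0],0:d.shape[1]]; return pts(n,d,u,v)
def crop(n,p,u0,v0,w,h,k,out):
    c=p[v0:v0+h,u0:u0+w,::-1]; c=cv2.resize(c,None,fx=k,fy=k,interpolation=cv2.INTER_CUBIC); cv2.imwrite(out,c)
E
python3 - <<'E'
from h import *
t=np.load('pics/top0p.npy');s=np.load('pics/scene0p.npy')
a=[cv2.resize(i,(400,300),interpolation=cv2.INTER_CUBIC) for i in(t[170:260,150:270],t[170:260,270:390],s[130:220,190:310],s[185:275,250:370])]
cv2.imwrite('pics/c0.png',np.vstack([np.hstack(a[:2]),np.hstack(a[2:])])[:,:,::-1])
E
```

```text
(no output)
```

View pics/c0.png

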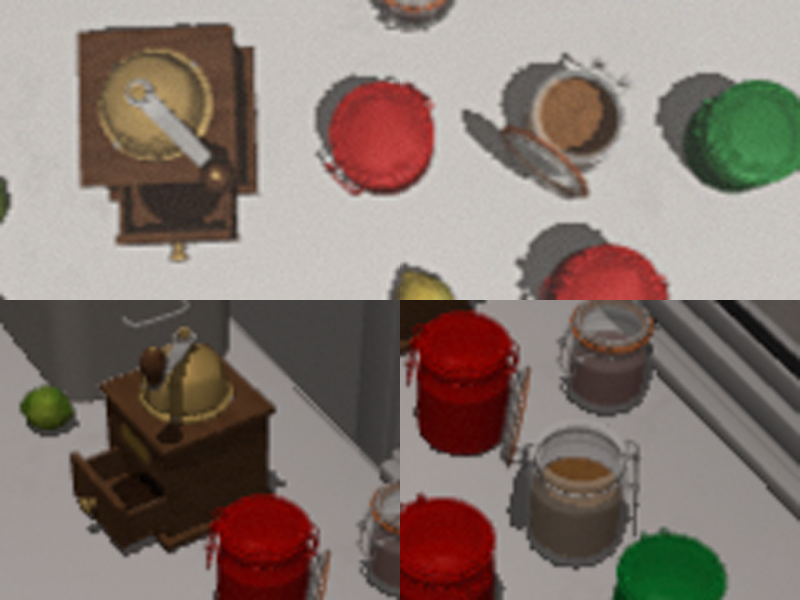

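The crops (3.33x) show the knob tip in the top view at about (203.4,247.5). The lid runs from about (303,209) to (325.5,227), with the jar mouth centre at about (323,203). Red jars stand left of and nearer than the jar. Next I'll measure these points.

Run:
```python
from h import *
np.set_printoptions(precision=3,suppress=True)
t=np.load('pics/top0p.npy');d=np.load('pics/top0d.npy');P=full('top',d)
# mill box top
m=np.zeros(d.shape,bool); m[170:240,165:235]=1
k=m&(np.abs(P[...,2]-.129)<.006)
c,_=max([(c,cv2.contourArea(c)) for c in cv2.findContours(k.astype('u1'),cv2.RETR_EXTERNAL,2)[0]],key=lambda x:x[1])
r=cv2.minAreaRect(P[k][:,:2].astype('f4')); print('boxtop',r,cv2.boxPoints(r))
# heights along the drawer
m=np.zeros(d.shape,bool); m[220:260,180:230]=1
k=m&(np.abs(P[...,2]-.068)<.008); print('drawer z~.07',k.sum()); r=cv2.minAreaRect(P[k][:,:2].astype('f4')); print(r,cv2.boxPoints(r))
for v in range(238,252): print(v,P[v,200:208,2])
print('knob tip',plane('top',203.4,248,.042), plane('top',203.4,248,.048))
hsv=cv2.cvtColor(t,cv2.COLOR_RGB2HSV)
# jar contents / lid
m=np.zeros(d.shape,bool); m[185:235,285:345]=1
k=m&(P[...,2]>.02)
for v in range(196,232,3): print(v,[(u,round(float(P[v,u,2]),3)) for u in range(300,340,3)])
for nm,(u,v) in dict(lemon=(278,263),red1=(265,210),red2=(333,259),green=(375,210),timer=(143,268),mug=(424,270)).items(): print(nm,P[v,u])
```

```text
boxtop ((0.6489532589912415, 0.22177676856517792), (0.12670575082302094, 0.12619765102863312), 2.884974479675293) [[0.583 0.282]
 [0.589 0.156]
 [0.715 0.162]
 [0.709 0.288]]
drawer z~.07 104
((0.5675532817840576, 0.21552078425884247), (0.0520503856241703, 0.11490743607282639), 5.732100963592529) [[0.536 0.27 ]
 [0.547 0.156]
 [0.599 0.161]
 [0.588 0.275]]
238 [0.021 0.019 0.019 0.021 0.016 0.021 0.022 0.02 ]
239 [0.018 0.015 0.02  0.022 0.021 0.019 0.023 0.021]
240 [0.066 0.07  0.068 0.07  0.069 0.068 0.067 0.072]
241 [0.065 0.068 0.071 0.071 0.07  0.068 0.072 0.074]
242 [0.068 0.068 0.07  0.066 0.069 0.065 0.061 0.059]
243 [ 0.016  0.003  0.044  0.048  0.04  -0.001  0.002  0.002]
244 [-0.004 -0.     0.046  0.043  0.041 -0.002 -0.005 -0.001]
245 [-0.002 -0.     0.043  0.044  0.043  0.    -0.001  0.001]
246 [ 0.004  0.048  0.046  0.051  0.046  0.049 -0.004  0.001]
247 [ 0.048  0.049  0.052  0.051  0.049  0.045  0.    -0.002]
248 [ 0.     0.043  0.049  0.051  0.041 -0.003  0.002  0.001]
249 [-0.001 -0.    -0.001 -0.001 -0.001  0.002 -0.005 -0.004]
250 [ 0.003 -0.003  0.001  0.003  0.0
[... 2017 characters left out ...]
39), (315, 0.157), (318, 0.164), (321, 0.175), (324, 0.17), (327, -0.002), (330, 0.001), (333, 0.0), (336, 0.002), (339, -0.001)]
226 [(300, -0.001), (303, -0.003), (306, -0.001), (309, -0.004), (312, 0.108), (315, 0.136), (318, 0.152), (321, 0.154), (324, 0.163), (327, -0.0), (330, 0.001), (333, -0.001), (336, -0.004), (339, 0.001)]
229 [(300, 0.002), (303, -0.0), (306, 0.002), (309, -0.002), (312, 0.001), (315, 0.002), (318, 0.124), (321, 0.138), (324, 0.13), (327, -0.002), (330, -0.003), (333, -0.002), (336, 0.0), (339, 0.001)]
lemon [ 0.487 -0.     0.056]
red1 [0.63  0.037 0.113]
red2 [ 0.5   -0.147  0.115]
green [ 0.633 -0.261  0.117]
timer [0.469 0.382 0.044]
mug [ 0.47  -0.431  0.005]
```

Run:
```python
from h import *
from scipy.optimize import least_squares
np.set_printoptions(precision=3,suppress=True)
d=np.load('pics/top0d.npy');P=full('top',d)
m=np.zeros(d.shape,bool); m[188:232,296:342]=1
k=m&(P[...,2]>.085)&(P[...,2]<.112); k[:,:]&=True
q=P[k]; v,u=np.where(k)
def f(x): return np.hypot(q[:,0]-x[0],q[:,1]-x[1])-x[2]
r=least_squares(f,[.63,-.12,.04],loss='soft_l1',f_scale=.003); print('rim',r.x,q[:,2].mean(),len(q))
cx,cy=r.x[:2]
l=m&(P[...,2]>.118)&(P[...,2]<.2); L=P[l]
for it in range(3):
    c=L.mean(0); n=np.linalg.svd(L-c)[2][2]; e=(L-c)@n; L=L[abs(e)<max(.006,2*e.std())]
if n[0]>0:n=-n
print('lid n',n,'c',L.mean(0),'rms',e.std(),len(L))
az=np.arctan2(n[1],n[0]); print('yaw from normal',az,'theta',np.arctan2(np.hypot(n[0],n[1]),n[2]))
hx=np.array([np.cos(az),np.sin(az)]); print('hinge',np.r_[cx,cy]+.048*hx)
s=(L-L.mean(0))@np.array([-hx[1],hx[0],0]); print('width',s.min(),s.max(),'z',L[:,2].min(),L[:,2].max())
print('lid centre lateral vs jar', (L.mean(0)[:2]-[cx,cy])@np.array([-hx[1],hx[0]]),'radial',(L.mean(0)[:2]-[cx,cy])@hx)
from cell import robot
s=robot.sense();print(R.from_quat(s['ee_rot']).as_matrix(),s['ee_pos'])
```

```text
rim [ 0.648 -0.121  0.036] 0.10246772572079046 244
lid n [-0.766  0.59   0.256] c [ 0.603 -0.086  0.159] rms 0.002578882193694586 283
yaw from normal 2.48482168034114 theta 1.311742729073095
hinge [ 0.61  -0.092]
width -0.039648962311477735 0.03949616423040494 z 0.11829894222490323 0.18473268844605895
lid centre lateral vs jar -0.00013769722985253904 radial 0.057437936019645405
[[-0.001  0.399  0.917]
 [-0.001  0.917 -0.399]
 [-1.    -0.001 -0.   ]] [0.22  0.504 0.404]
```

Everything agrees. The jar is at (0.648,-0.121) with yaw 2.485, and the lid is at 1.31 rad with an 80 mm measured width. The knob tip is at (0.527,0.2125,0.042) and the mill yaw is 0.048.

The moves can't tilt the tool. So I'll turn the open jaws along the push line and push with the back of the leading fingertip, which sits 57 mm ahead of the axis. That keeps the gripper body (about 42 mm) clear of the box.

```bash
python3 -m handwheel '[0.1,-0.2,0.3,0.5,85, 0.4,-0.6,1.0,1.6,85, 0.7,-1.1,1.8,2.9,85, 0.9,-1.6,2.7,4.3,85, 1.2,-2.2,3.6,5.8,85, 1.5,-2.7,4.5,7.3,85, 1.8,-3.3,5.4,8.8,85, 2.1,-3.8,6.2,10.2,85, 2.4,-4.2,6.9,11.4,85, 2.5,-4.5,7.4,12.3,85, 2.6,-4.65,7.7,12.7,85, 2.6,-4.69,7.77,12.75,85, 2.6,-4.69,7.77,12.75,85]'
python3 - <<'E'
from h import *
from cell import robot
np.set_printoptions(precision=3,suppress=True)
s=robot.sense();print(R.from_quat(s['ee_rot']).as_matrix(),s['q'])
E
```

```text
time: 1.4
ee_pos: [0.4296, 0.208, 0.3007]
ee_rot: [0.488, 0.512, -0.488, 0.512]
ft_force: [-0.8, 0.7, 0.3]
opening: 0.992
[[-0.     0.999  0.048]
 [ 0.     0.048 -0.999]
 [-1.    -0.    -0.   ]] [ 0.275  0.193 -0.341  1.037  0.     1.798]
```

```bash
python3 -m handwheel '[0.3,0,0,0,85, 0.8,0,0,0,85, 1.4,0,0,0,85, 2.0,0,0,0,85, 2.4,0,0,0,85, 2.65,0,0,0,85, 2.7,0,0,0,85, 2.7,0,0,0,85]'
python3 - <<'E'
from h import *
from cell import robot,vision
np.set_printoptions(precision=3,suppress=True)
a=[]
for n,(u,v) in dict(top=(150,170),scene=(170,120)).items():
    p,d=vision.grab_frame(n); a.append(cv2.resize(p[v:v+105,u:u+100],(400,420),interpolation=cv2.INTER_CUBIC))
    P=full(n,d)
    if n=='top': 
        k=np.zeros(d.shape,bool);k[250:330,160:250]=1
        print([ (lo,P[k&(P[...,2]>lo)&(P[...,2]<lo+.02)][:,0].max()) for lo in (.02,.04,.06,.08,.1,.12) if (k&(P[...,2]>lo)&(P[...,2]<lo+.02)).any()])
cv2.imwrite('pics/c1.png',np.hstack(a)[:,:,::-1]); print(robot.sense()['ft_force'])
E
```

```text
time: 2.2
ee_pos: [0.4296, 0.2086, 0.193]
ee_rot: [0.488, 0.512, -0.488, 0.512]
ft_force: [-0.9, 0.6, -0.5]
opening: 0.994
[(0.02, np.float64(0.47877039016764344)), (0.04, np.float64(0.4791485690757625)), (0.06, np.float64(0.48763985338259225)), (0.08, np.float64(0.5040858924107249)), (0.1, np.float64(0.5013598295555691)), (0.12, np.float64(0.49872375295158594))]
[0.011 0.029 0.268]
```

View pics/c1.png

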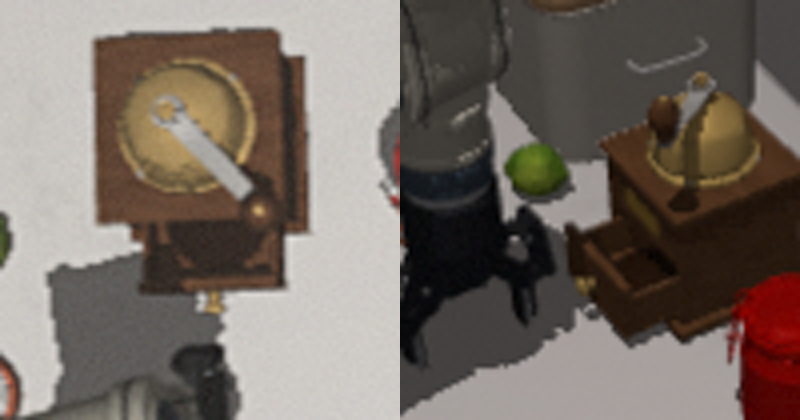

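The tip clears, but the finger knuckles bulge out at z≈0.08–0.14, to x≈0.504 against about 0.485 at the tip. I need the gripper's actual profile and the box front's before choosing the spin angle.

Run:
```python
from h import *
from cell import robot,vision
np.set_printoptions(precision=3,suppress=True,linewidth=160)
s=robot.sense();Rt=R.from_quat(s['ee_rot'])
T=[];W=[]
for n in('top','scene'):
    p,d=vision.grab_frame(n); P=full(n,d)[d>0]
    np.save(f'pics/{n}1d.npy',d);np.save(f'pics/{n}1p.npy',p)
    t=Rt.inv().apply(P-s['ee_pos']); k=(abs(t[:,1])<.11)&(abs(t[:,2])<.09)&(t[:,0]<.175)&(t[:,0]>-.05)&(P[:,0]<.515)
    T.append(t[k])
for i in (0,1):
  t=T[i]; print(i)
  for lo in np.arange(-.05,.175,.012):
    b=t[(t[:,0]>=lo)&(t[:,0]<lo+.012)]
    if len(b)>3:
        q=b[b[:,1]>np.percentile(b[:,1],97)-.006]
        print(round(lo,3),len(b),'y',np.percentile(b[:,1],[1,99]),'z',np.percentile(b[:,2],[1,99]),'z at lead y',q[:,2].min(),q[:,2].max())
# mill front profile
D=full('top',np.load('pics/top0d.npy')); S=full('scene',np.load('pics/scene0d.npy'))
ex=np.array([.9988,.048,0]);ey=np.array([-.048,.9988,0]);c=np.array([.649,.222,0])
for nm,A in(('top',D),('scene',S)):
    A=A.reshape(-1,3)-c; x=A@ex;y=A@ey;z=A[:,2]
    for lo in np.arange(.005,.26,.01):
        for ylo,yhi in((-.067,-.052),(.052,.067),(-.04,.04)):
            k=(z>=lo)&(z<lo+.01)&(y>ylo)&(y<yhi)&(x>-.14)&(x<.08)
            if k.sum()>2: print(nm,round(lo,3),(ylo,yhi),k.sum(),np.sort(x[k])[[0,1,2]])
```

```text
0
-0.05 38 y [-0.017  0.031] z [0.019 0.036] z at lead y 0.01800994221439336 0.026994754213198743
-0.038 19 y [-0.016  0.03 ] z [0.023 0.036] z at lead y 0.022151569768962848 0.027136848796838888
-0.002 54 y [-0.022  0.034] z [0.014 0.036] z at lead y 0.013885260054318753 0.023245604816981576
0.01 20 y [-0.021  0.036] z [0.012 0.036] z at lead y 0.010719672132956081 0.020802500948018963
0.022 22 y [-0.027  0.036] z [0.012 0.036] z at lead y 0.01164060376610883 0.021355334429048578
0.034 11 y [-0.022  0.03 ] z [0.023 0.035] z at lead y 0.022366887580356952 0.027066154119716034
0.046 44 y [-0.064  0.066] z [-0.011  0.011] z at lead y -0.011552941131897074 0.011800063805356451
0.058 48 y [-0.066  0.069] z [-0.015  0.011] z at lead y -0.014641945121522738 0.010149127900526154
0.07 16 y [-0.059  0.072] z [-0.011  0.012] z at lead y -0.00790643978356702 0.010340065280867271
0.082 27 y [-0.068  0.072] z [-0.009  0.015] z at lead y -0.011527593315512492 0.010010978063236923
0.094 29 y [-0.07   0.075] z [-0.012  0.015] z at lead y -0.012387390739383915 0.010198024183967582
0.106 27 y [-0.068 
[... 5194 characters left out ...]
67 -0.065 -0.064]
scene 0.125 (0.052, 0.067) 27 [-0.066 -0.065 -0.064]
scene 0.125 (-0.04, 0.04) 265 [-0.068 -0.068 -0.068]
scene 0.135 (-0.04, 0.04) 56 [-0.046 -0.045 -0.044]
scene 0.145 (-0.04, 0.04) 63 [-0.044 -0.042 -0.042]
scene 0.155 (-0.04, 0.04) 74 [-0.051 -0.047 -0.044]
scene 0.165 (-0.04, 0.04) 89 [-0.035 -0.035 -0.033]
scene 0.175 (-0.04, 0.04) 56 [-0.022 -0.021 -0.019]
scene 0.185 (-0.04, 0.04) 10 [-0.012 -0.007 -0.005]
scene 0.195 (-0.04, 0.04) 50 [-0.039 -0.037 -0.034]
scene 0.205 (-0.067, -0.052) 8 [-0.078 -0.077 -0.075]
scene 0.205 (-0.04, 0.04) 5 [-0.006 -0.005 -0.002]
scene 0.235 (-0.067, -0.052) 6 [-0.083 -0.081 -0.08 ]
scene 0.245 (-0.067, -0.052) 9 [-0.081 -0.077 -0.077]
```

The box slab front is about 5 mm outside the wall line, and the drawer is about 48 mm out. The palm is only ±20 mm deep along tool z, and ±38 mm only above 127 mm from the tips. So pushing with shut fingers and tool z along the push leaves the palm about 4 mm short of the slab when the drawer is home. I'll turn −90°, shut the fingers, raise the tips to z≈0.037, and shift 6 mm away from the crank handle.

```bash
python3 -m handwheel '[-0.05,0,-0.02,-0.6,60, -0.1,0,-0.05,-1.9,30, -0.2,0,-0.08,-3.4,0, -0.25,0,-0.1,-5,0, -0.3,0,-0.12,-6.6,0, -0.35,0,-0.14,-8.2,0, -0.4,0,-0.15,-9.8,0, -0.43,0,-0.15,-11.4,0, -0.43,0,-0.15,-13,0, -0.43,0,-0.15,-14.6,0, -0.43,0,-0.15,-16.2,0, -0.43,0,-0.15,-17.4,0, -0.43,0,-0.15,-18,0, -0.43,0,-0.15,-18,0]' 40
python3 - <<'E'
from h import *
from cell import robot,vision
np.set_printoptions(precision=3,suppress=True,linewidth=160)
s=robot.sense();Rt=R.from_quat(s['ee_rot']);print(Rt.as_matrix(),s['q'])
c=np.array([.649,.222,0]); e=s['ee_pos']-c; print('xc,yc',e@[.9988,.048,0],e@[-.048,.9988,0])
for n in('top','scene'):
    p,d=vision.grab_frame(n); P=full(n,d)[d>0]; cv2.imwrite(f'pics/{n}2.png',p[:,:,::-1])
    t=Rt.inv().apply(P-s['ee_pos']); k=(abs(t[:,1])<.11)&(abs(t[:,2])<.075)&(t[:,0]<.178)&(t[:,0]>-.06)&(P[:,2]>.02); t=t[k]; print(n)
    for lo in np.arange(-.06,.178,.012):
        b=t[(t[:,0]>=lo)&(t[:,0]<lo+.012)]
        if len(b)>3: print(round(lo,3),len(b),'y',np.percentile(b[:,1],[1,99]),'z',np.percentile(b[:,2],[1,99]))
E
```

```text
time: 3.8
ee_pos: [0.4295, 0.2141, 0.2104]
ee_rot: [-0.017, 0.707, 0.017, 0.707]
ft_force: [-0.5, 0.3, 0.3]
opening: -0.002
[[ 0.001 -0.048  0.999]
 [ 0.     0.999  0.048]
 [-1.     0.     0.001]] [ 0.287  0.286 -0.48   0.804 -0.     0.239]
xc,yc -0.21960375248240327 0.002647298979109091
top
-0.06 26 y [-0.036 -0.017] z [-0.013  0.032]
-0.048 27 y [-0.036 -0.019] z [-0.018  0.031]
-0.036 23 y [-0.036 -0.02 ] z [-0.02   0.031]
-0.012 25 y [-0.034 -0.019] z [-0.022  0.029]
-0.0 42 y [-0.035 -0.013] z [-0.018  0.035]
0.012 19 y [-0.035 -0.015] z [-0.027  0.034]
0.024 24 y [-0.036 -0.009] z [-0.022  0.037]
0.036 14 y [-0.035 -0.012] z [-0.019  0.035]
0.048 15 y [-0.04  -0.032] z [-0.008  0.012]
0.06 15 y [-0.043 -0.036] z [-0.008  0.011]
0.072 55 y [-0.06 -0.04] z [-0.011  0.012]
0.084 24 y [-0.059 -0.04 ] z [-0.011  0.013]
0.096 8 y [-0.036 -0.027] z [-0.009  0.012]
scene
-0.06 94 y [-0.038  0.008] z [-0.039  0.03 ]
-0.048 91 y [-0.038  0.003] z [-0.038  0.03 ]
-0.036 84 y [-0.039  0.006] z [-0.038  0.028]
-0.024 76 y [-0.036  0.006] z [-0.037  0.025]
-0.012 79 y [-0.039  0.012] z [-0.039  0.032]
-0.0 107 y [-0.038  0.016] z [-0.04   0.031]
0.012 86 y [-0.039  0.003] z [-0.039  0.027]
0.024 77 y [-0.037  0.008] z [-0.038  0.03 ]
0.036 62 y [-0.04   0.003] z [-0.038  0.03 ]
0.048 25 y [-0.039 -0.023] z [-0.013  0.008]
0.06 50 y [-0.044  0.003] z [-0.02   0.016]
0.072 67 y [-0.06   0.014] z [-0.021  0.012]
0.084 47 y [-0.061  0.015] z [-0.02   0.014]
0.096 37 y [-0.051  0.046] z [-0.019  0.006]
0.108 24 y [-0.041  0.041] z [-0.016  0.007]
0.12 21 y [-0.032  0.03 ] z [-0.014  0.004]
0.132 7 y [-0.013  0.004] z [-0.014 -0.   ]
0.144 21 y [-0.014  0.006] z [-0.014  0.008]
0.156 20 y [-0.014  0.005] z [-0.012  0.009]
0.168 4 y [-0.006 -0.001] z [-0.01   0.004]
```

```bash
python3 -m handwheel '[0,0,0.2,0,0, 0,0,0.6,0,0, 0,0,1.1,0,0, 0,0,1.5,0,0, 0,0,1.75,0,0, 0,0,1.85,0,0, 0,0,1.95,0,0, 0,0,2.05,0,0, 0,0,2.15,0,0, 0,0,2.25,0,0, 0,0,2.35,0,0, 0,0,2.45,0,0, 0,0,2.55,0,0, 0,0,2.65,0,0, 0,0,2.75,0,0, 0,0,2.85,0,0, 0,0,2.92,0,0, 0,0,2.98,0,0, 0,0,3.0,0,0, 0,0,3.0,0,0]'
cat > look.py <<'E'
import sys
from h import *
from cell import robot,vision
np.set_printoptions(precision=3,suppress=True,linewidth=160)
s=robot.sense(); c=np.array([.649,.222,0]); e=s['ee_pos']-c; print('xc,yc',e@[.9988,.048,0],e@[-.048,.9988,0],s['ft_force'],s['time'])
a=[]
for n,(u,v) in dict(top=(150,160),scene=(185,120)).items():
    p,d=vision.grab_frame(n); np.save(f'pics/{n}_{sys.argv[1]}.npy',d); a.append(cv2.resize(p[v:v+105,u:u+100],(400,420),interpolation=cv2.INTER_CUBIC))
    A=(full(n,d)-c).reshape(-1,3); x=A@[.9988,.048,0];y=A@[-.048,.9988,0];z=A[:,2]
    if n=='scene': 
        for lo,hi,yl,yh in((.015,.03,-.045,.0),(.055,.07,-.045,0),(.08,.1,-.06,-.03),(.115,.129,-.06,0)):
            k=(z>lo)&(z<hi)&(y>yl)&(y<yh)&(x>-.14)&(x<.03); print('front x at z',lo,np.sort(x[k])[:8])
    else:
        k=(abs(z-.126)<.008)&(abs(x)<.09)&(abs(y)<.09); r=cv2.minAreaRect((A[k][:,:2]+c[:2]).astype('f4')); print('boxtop',r)
cv2.imwrite(f'pics/c_{sys.argv[1]}.png',np.hstack(a)[:,:,::-1])
E
python3 look.py 3
```

```text
time: 5.9
ee_pos: [0.5494, 0.2198, 0.2098]
ee_rot: [-0.017, 0.707, 0.017, 0.707]
ft_force: [-0.4, -0.5, -0.4]
opening: 0.001
xc,yc -0.09962832652129784 0.002568006104144724 [-0.406 -0.532 -0.45 ] 5.9
boxtop ((0.635743260383606, 0.22073239088058472), (0.1533362865447998, 0.12523463368415833), 3.393070936203003)
front x at z 0.015 [-0.075 -0.074 -0.073 -0.073 -0.073 -0.073 -0.073 -0.072]
front x at z 0.055 [-0.11  -0.109 -0.108 -0.107 -0.106 -0.106 -0.104 -0.103]
front x at z 0.08 [-0.114 -0.113 -0.094 -0.091 -0.061 -0.061 -0.061 -0.061]
front x at z 0.115 [-0.118 -0.118 -0.118 -0.118 -0.116 -0.116 -0.115 -0.114]
```

View pics/c_3.png

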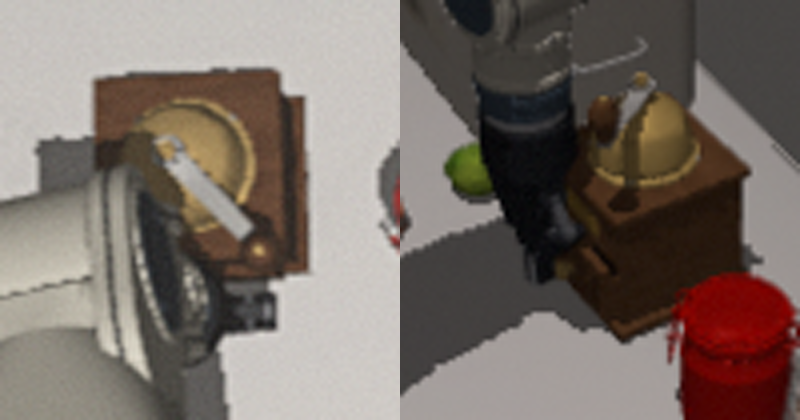

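The drawer face is now at -0.073 (wall line -0.061), the mill hasn't moved, and there is clearance. About 11 mm remains, so I'll push slowly and watch the force.

```bash
python3 -m handwheel '[0,0,0.04,0,0, 0,0,0.08,0,0, 0,0,0.12,0,0, 0,0,0.16,0,0, 0,0,0.18,0,0, 0,0,0.2,0,0, 0,0,0.2,0,0]'
python3 look.py 4;  python3 -m handwheel '[0,0,0.02,0,0, 0,0,0.03,0,0,0,0,0.03,0,0]'; python3 look.py 5
```

```text
time: 6.7
ee_pos: [0.5574, 0.2202, 0.2098]
ee_rot: [-0.017, 0.707, 0.017, 0.707]
ft_force: [0.4, 1.3, 0.1]
opening: -0.005
xc,yc -0.09162017833070385 0.00257565179841935 [0.431 1.349 0.148] 6.7
boxtop ((0.6359388828277588, 0.22048427164554596), (0.15376169979572296, 0.12477541714906693), 3.451338052749634)
front x at z 0.015 [-0.067 -0.066 -0.066 -0.065 -0.065 -0.065 -0.065 -0.065]
front x at z 0.055 [-0.105 -0.103 -0.102 -0.101 -0.101 -0.1   -0.099 -0.099]
front x at z 0.08 [-0.106 -0.105 -0.103 -0.102 -0.091 -0.084 -0.062 -0.061]
front x at z 0.115 [-0.111 -0.11  -0.11  -0.11  -0.108 -0.108 -0.107 -0.107]
time: 7.1
ee_pos: [0.5585, 0.2202, 0.2099]
ee_rot: [-0.017, 0.707, 0.017, 0.707]
ft_force: [-0.5, 0.6, 0.6]
opening: -0.0
xc,yc -0.09050572109933569 0.002596205957276897 [-0.495  0.602  0.6  ] 7.1
boxtop ((0.6359100937843323, 0.22052118182182312), (0.15340378880500793, 0.12485448271036148), 3.3188064098358154)
front x at z 0.015 [-0.068 -0.067 -0.067 -0.066 -0.066 -0.066 -0.065 -0.065]
front x at z 0.055 [-0.105 -0.103 -0.102 -0.1   -0.099 -0.099 -0.098 -0.098]
front x at z 0.08 [-0.104 -0.104 -0.103 -0.084 -0.062 -0.062 -0.062 -0.061]
front x at z 0.115 [-0.11  -0.11  -0.109 -0.109 -0.108 -0.107 -0.107 -0.105]
```

```bash
for i in 1 2; do python3 -m handwheel '[0,0,0.015,0,0, 0,0,0.025,0,0, 0,0,0.025,0,0, 0,0,0.025,0,0]' | egrep 'pos|force'; done; python3 look.py 6
```

```text
ee_pos: [0.5595, 0.2203, 0.2099]
ft_force: [-0.9, -0.4, -0.3]
ee_pos: [0.5605, 0.2203, 0.2099]
ft_force: [-0.5, -0.5, -0.4]
xc,yc -0.08847302132776196 0.002595228285606117 [-0.534 -0.539 -0.393] 8.0
boxtop ((0.6359275579452515, 0.2207258641719818), (0.1529364287853241, 0.1249348521232605), 3.100803852081299)
front x at z 0.015 [-0.068 -0.067 -0.065 -0.065 -0.063 -0.063 -0.062 -0.062]
front x at z 0.055 [-0.103 -0.102 -0.098 -0.097 -0.097 -0.097 -0.097 -0.095]
front x at z 0.08 [-0.102 -0.102 -0.101 -0.1   -0.09  -0.09  -0.078 -0.061]
front x at z 0.115 [-0.109 -0.108 -0.107 -0.107 -0.106 -0.104 -0.103 -0.103]
```

View pics/c_6.png

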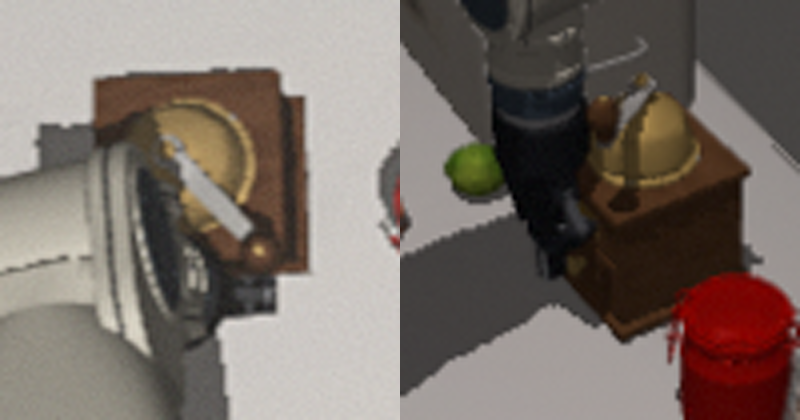

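```bash
for i in 1; do python3 -m handwheel '[0,0,0.012,0,0, 0,0,0.025,0,0, 0,0,0.025,0,0]' | egrep 'pos|force'; python3 -m handwheel '[0,0,0.012,0,0, 0,0,0.025,0,0, 0,0,0.025,0,0]' | egrep 'pos|force'; done; python3 look.py 7
```

```text
ee_pos: [0.5615, 0.2204, 0.2099]
ft_force: [-0.8, 0.1, 1.4]
ee_pos: [0.5621, 0.2204, 0.2098]
ft_force: [-2.9, 0.4, 2.7]
xc,yc -0.08687838112245158 0.002603712151394663 [-2.939  0.404  2.671] 8.7
boxtop ((0.6358801126480103, 0.22053122520446777), (0.15363748371601105, 0.12468211352825165), 3.437140703201294)
front x at z 0.015 [-0.069 -0.065 -0.062 -0.062 -0.062 -0.061 -0.061 -0.061]
front x at z 0.055 [-0.099 -0.099 -0.098 -0.097 -0.097 -0.096 -0.095 -0.095]
front x at z 0.08 [-0.1   -0.095 -0.089 -0.077 -0.063 -0.061 -0.061 -0.061]
front x at z 0.115 [-0.106 -0.106 -0.105 -0.105 -0.104 -0.103 -0.103 -0.103]
```

The force rose to about 3 N with the drawer face level with the wall (-0.061), so it looks home. I'll back straight off and check in clear view.

```bash
python3 -m handwheel '[0,0,-0.05,0,0, 0,0,-0.3,0,0, 0,0,-0.8,0,0, 0,0,-1.5,0,0, 0,0,-2.3,0,0, 0,0,-2.8,0,0, -0.3,0,-3.0,0,0, -1.0,0,-3.3,0,0,-2.0,0,-3.5,0,0,-2.4,0,-3.5,0,0,-2.5,0,-3.5,0,0]'
python3 look.py 8
```

```text
time: 9.9
ee_pos: [0.4232, 0.214, 0.313]
ee_rot: [-0.016, 0.705, 0.017, 0.709]
ft_force: [-0.2, -0.7, -1.0]
opening: 0.005
xc,yc -0.2259108879500845 0.002854607762295369 [-0.246 -0.691 -0.993] 9.9
boxtop ((0.6490870118141174, 0.22175422310829163), (0.12688884139060974, 0.12610496580600739), 2.969496488571167)
front x at z 0.015 [-0.07  -0.069 -0.069 -0.068 -0.068 -0.067 -0.065 -0.064]
front x at z 0.055 [-0.061 -0.06  -0.06  -0.06  -0.06  -0.06  -0.06  -0.06 ]
front x at z 0.08 [-0.06  -0.06  -0.06  -0.06  -0.059 -0.059 -0.059 -0.059]
front x at z 0.115 [-0.066 -0.066 -0.065 -0.065 -0.065 -0.065 -0.065 -0.065]
```

View pics/c_8.png

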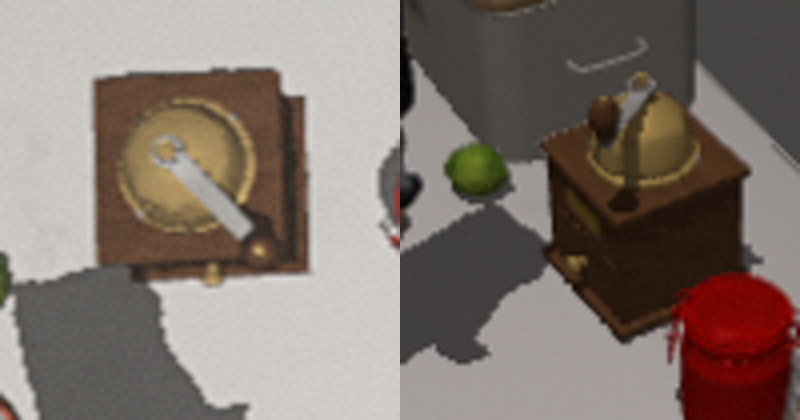

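Run:
```python
from h import *
np.set_printoptions(precision=4,suppress=True,linewidth=160)
c=np.array([.649,.222,0])
for f in('pics/scene0d.npy','pics/scene_8.npy'):
    A=(full('scene',np.load(f))-c).reshape(-1,3); x=A@[.9988,.048,0];y=A@[-.048,.9988,0];z=A[:,2]
    for nm,zl,zh in(('drawer',.02,.066),('wall',.078,.108)):
        for yl,yh in((-.045,-.03),(-.03,-.015),(-.015,0),(.01,.025),(.025,.045)):
            k=(z>zl)&(z<zh)&(y>yl)&(y<yh)&(x<(-.1 if '0d' in f and nm=='drawer' else -.05))&(x>-.13)
            if k.sum(): print(f[5:],nm,(yl,yh),k.sum(),np.percentile(x[k],[10,50,90]))
```

```text
scene0d.npy drawer (-0.045, -0.03) 23 [-0.1098 -0.1083 -0.1065]
scene0d.npy drawer (-0.03, -0.015) 21 [-0.1095 -0.1084 -0.107 ]
scene0d.npy drawer (-0.015, 0) 36 [-0.1234 -0.1096 -0.1081]
scene0d.npy drawer (0.01, 0.025) 15 [-0.1104 -0.1093 -0.1081]
scene0d.npy drawer (0.025, 0.045) 24 [-0.1102 -0.1086 -0.1067]
scene0d.npy wall (-0.045, -0.03) 16 [-0.0613 -0.0601 -0.0591]
scene0d.npy wall (-0.03, -0.015) 20 [-0.0615 -0.0606 -0.0584]
scene0d.npy wall (-0.015, 0) 16 [-0.0624 -0.0611 -0.0597]
scene0d.npy wall (0.01, 0.025) 12 [-0.0627 -0.0619 -0.0609]
scene0d.npy wall (0.025, 0.045) 22 [-0.0617 -0.0604 -0.0583]
scene_8.npy drawer (-0.045, -0.03) 24 [-0.0611 -0.06   -0.0584]
scene_8.npy drawer (-0.03, -0.015) 21 [-0.0612 -0.0594 -0.0581]
scene_8.npy drawer (-0.015, 0) 35 [-0.0745 -0.0608 -0.0588]
scene_8.npy drawer (0.01, 0.025) 17 [-0.0621 -0.0596 -0.058 ]
scene_8.npy drawer (0.025, 0.045) 28 [-0.062  -0.0601 -0.0585]
scene_8.npy wall (-0.045, -0.03) 21 [-0.0603 -0.0586 -0.0574]
scene_8.npy wall (-0.03, -0.015) 18 [-0.0621 -0.0609 -0.0589]
scene_8.npy wall (-0.015, 0) 17 [-0.0619 -0.0601 -0.059 ]
scene_8.npy wall (0.01, 0.025) 21 [-0.0624 -0.0603 -0.0588]
scene_8.npy wall (0.025, 0.045) 19 [-0.0622 -0.0604 -0.0586]
```

The drawer face (-0.0600) is flush with the wall (-0.0603), 49 mm travelled, and the mill hasn't moved. To be sure the stop was the drawer and not the palm on the slab, I'll touch once more and check the contact height from the moment.

```bash
python3 -m handwheel '[0.5,0,0,0,0, 1.4,0,0.3,0,0, 2.2,0,0.8,0,0, 2.5,0,1.6,0,0, 2.5,0,2.4,0,0, 2.5,0,2.9,0,0, 2.5,0,3.2,0,0, 2.5,0,3.35,0,0, 2.5,0,3.4,0,0, 2.5,0,3.4,0,0, 2.5,0,3.4,0,0]'
cat > ft.py <<'E'
import numpy as np
from cell import robot,vision
F=[];M=[]
for i in range(4):
    vision.grab_frame('top'); s=robot.sense(); F.append(s['ft_force']);M.append(s['moment'])
np.set_printoptions(precision=3,suppress=True)
print(s['time'],s['ee_pos'],'F',np.mean(F,0),'M',np.mean(M,0),np.std(M,0))
E
python3 ft.py
python3 -m handwheel '[0,0,0.03,0,0, 0,0,0.06,0,0, 0,0,0.09,0,0, 0,0,0.11,0,0, 0,0,0.12,0,0, 0,0,0.12,0,0]'
python3 ft.py
```

```text
time: 11.1
ee_pos: [0.5577, 0.2203, 0.21]
ee_rot: [-0.017, 0.707, 0.017, 0.707]
ft_force: [0.6, 0.0, 0.8]
opening: 0.0
11.3 [0.558 0.22  0.21 ] F [ 0.036 -0.275 -0.024] M [-0.001 -0.015 -0.017] [0.026 0.011 0.028]
time: 11.9
ee_pos: [0.5624, 0.2204, 0.2098]
ee_rot: [-0.017, 0.708, 0.017, 0.706]
ft_force: [-6.5, -0.3, 4.6]
opening: -0.001
12.1 [0.562 0.22  0.21 ] F [-6.04  -0.407  4.108] M [-0.08   1.249  0.016] [0.019 0.038 0.01 ]
```

The moment (1.25 N m at 6 N) puts the contact low, at the knob and not the slab, so the drawer is on its stop. I'll retreat and recheck the mill.

```bash
python3 -m handwheel '[0,0,-0.1,0,0, 0,0,-0.4,0,0, 0,0,-0.9,0,0, 0,0,-1.6,0,0, 0,0,-2.4,0,0, -0.3,0,-2.9,0,0, -1.0,0,-3.2,0,0, -2.0,0,-3.4,0,0, -2.8,0,-3.5,0,0, -3.0,0,-3.5,0,0, -3.0,0,-3.5,0,0]'
python3 look.py 9
python3 - <<'E'
from h import *
from cell import robot
np.set_printoptions(precision=4,suppress=True)
s=robot.sense();Rt=R.from_quat(s['ee_rot']);print(s['ee_pos'],Rt.as_matrix())
hx=np.array([np.cos(2.485),np.sin(2.485),0]);h=np.array([.648,-.121,0])+.048*hx
g=h-hx*-.06; g[2]=.330; print('goal',g,'units',Rt.inv().apply(g-s['ee_pos'])/.04)
z=Rt.as_matrix()[:,2]; p=-hx; a=np.degrees(np.arctan2(z[1],z[0])-np.arctan2(p[1],p[0])); print('spin units',a/5)
c=np.array([.649,.222,0])
D=np.load('pics/scene_9.npy');A=(full('scene',D)-c).reshape(-1,3); x=A@[.9988,.048,0];y=A@[-.048,.9988,0];zz=A[:,2]
for nm,zl,zh in(('drawer',.02,.066),('wall',.078,.108)):
    k=(zz>zl)&(zz<zh)&(abs(y+.03)<.013)&(x<-.05)&(x>-.13); print(nm,np.median(x[k]))
E
```

```text
time: 13.2
ee_pos: [0.4231, 0.2138, 0.3309]
ee_rot: [-0.017, 0.706, 0.017, 0.708]
ft_force: [0.7, -0.1, -2.6]
opening: 0.002
xc,yc -0.22605143831412106 0.002703755857756917 [ 0.708 -0.059 -2.565] 13.2
boxtop ((0.648754894733429, 0.22241410613059998), (0.12637712061405182, 0.12634316086769104), 3.3548130989074707)
front x at z 0.015 [-0.067 -0.064 -0.061 -0.061 -0.061 -0.061 -0.061 -0.06 ]
front x at z 0.055 [-0.062 -0.061 -0.061 -0.061 -0.061 -0.061 -0.061 -0.06 ]
front x at z 0.08 [-0.062 -0.061 -0.061 -0.061 -0.061 -0.06  -0.06  -0.06 ]
front x at z 0.115 [-0.066 -0.066 -0.066 -0.065 -0.065 -0.065 -0.065 -0.064]
[0.423  0.2137 0.3289] [[-0.001  -0.0473  0.9989]
 [-0.0003  0.9989  0.0473]
 [-1.     -0.0003 -0.001 ]]
goal [ 0.5625 -0.0551  0.33  ] units [-0.0297 -6.877   3.1652]
spin units 8.06614862534996
drawer -0.05978834467291049
wall -0.060108246830991696
```

```bash
python3 -m handwheel '[0,-0.2,0.1,0.3,0, 0,-0.7,0.3,1,0, 0,-1.4,0.7,1.9,0, 0,-2.2,1.1,2.8,0, 0,-3.0,1.5,3.7,0, 0,-3.8,1.8,4.6,0, 0,-4.6,2.2,5.5,0, 0,-5.4,2.5,6.4,0, 0,-6.1,2.8,7.2,0, 0,-6.6,3.05,7.8,0, 0,-6.85,3.15,8.05,0, 0,-6.87,3.16,8.07,0, 0,-6.87,3.16,8.07,0]'
cat > lid.py <<'E'
import sys
from h import *
from cell import robot,vision
np.set_printoptions(precision=3,suppress=True,linewidth=160)
s=robot.sense();Rt=R.from_quat(s['ee_rot'])
hx=np.array([np.cos(2.485),np.sin(2.485),0]);hy=np.array([-hx[1],hx[0],0]);h=np.array([.648,-.121,0])+.048*hx
e=s['ee_pos']-h; print('u',-(e@hx),'lat',e@hy,'tip z',s['ee_pos'][2]-.173,s['ft_force'],s['time']); print(Rt.as_matrix())
a=[]
for n,(u,v) in dict(top=(265,170),scene=(245,170)).items():
    p,d=vision.grab_frame(n); np.save(f'pics/{n}_{sys.argv[1]}.npy',d); a.append(cv2.resize(p[v:v+105,u:u+100],(400,420),interpolation=cv2.INTER_CUBIC))
cv2.imwrite(f'pics/l_{sys.argv[1]}.png',np.hstack(a)[:,:,::-1])
E
python3 lid.py 1
```

```text
time: 14.6
ee_pos: [0.5623, -0.0545, 0.3292]
ee_rot: [0.228, 0.67, -0.228, 0.669]
ft_force: [0.1, -0.2, 0.2]
opening: 0.004
u -0.06048045416057209 lat -0.0004108046633026951 tip z 0.15620605924382586 [ 0.121 -0.184  0.174] 14.6
[[-0.001  0.61   0.792]
 [ 0.001  0.792 -0.61 ]
 [-1.    -0.    -0.001]]
```

View pics/l_1.png

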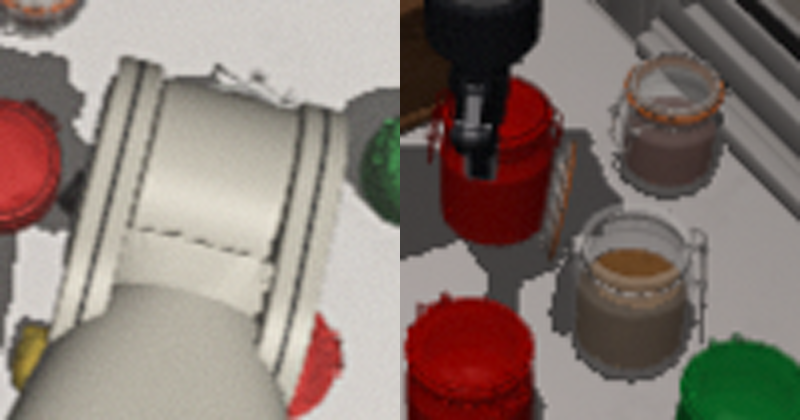

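The tool is in front of the lid, which is visible edge-on at about (565,200) in the right half, with its face towards the finger. Now the first part of the arc.

```bash
python3 -m handwheel '[0,0,0.2,0,0, 0,0,0.5,0,0, 0,0,0.75,0,0, 0,0,0.9,0,0, 0,0,1.0,0,0, 0,0,1.1,0,0, 0,0,1.2,0,0, 0,0,1.3,0,0, 0,0,1.4,0,0, 0.02,0,1.55,0,0, 0.04,0,1.7,0,0, 0.1,0,1.85,0,0, 0.17,0,2.0,0,0, 0.25,0,2.15,0,0, 0.35,0,2.28,0,0, 0.45,0,2.4,0,0, 0.55,0,2.48,0,0, 0.58,0,2.51,0,0, 0.58,0,2.51,0,0]'
python3 lid.py 2
```

```text
time: 16.6
ee_pos: [0.6421, -0.116, 0.3061]
ee_rot: [0.228, 0.67, -0.228, 0.669]
ft_force: [-0.2, 0.5, -0.4]
opening: -0.0
u 0.04027576414250382 lat -0.00036266448392811374 tip z 0.1330565376890701 [-0.238  0.51  -0.404] 16.6
[[-0.001  0.611  0.792]
 [ 0.     0.792 -0.611]
 [-1.    -0.    -0.001]]
```

View pics/l_2.png

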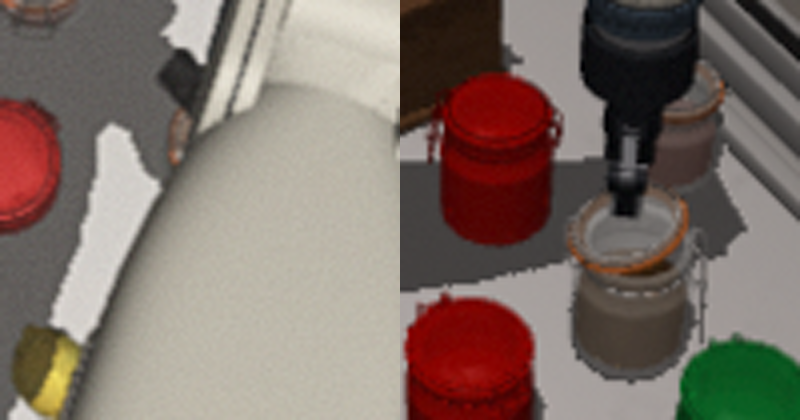

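The lid has swung over and is nearly down, with the finger on its top face and the jar still in place. I'll continue down gently.

```bash
python3 -m handwheel '[0.05,0,0.04,0,0, 0.1,0,0.07,0,0, 0.15,0,0.1,0,0, 0.2,0,0.13,0,0, 0.25,0,0.15,0,0, 0.3,0,0.18,0,0, 0.34,0,0.2,0,0, 0.37,0,0.22,0,0, 0.39,0,0.23,0,0, 0.4,0,0.23,0,0, 0.4,0,0.23,0,0]'
python3 ft.py
python3 -m handwheel '[0.01,0,0,0,0, 0.02,0,0,0,0, 0.025,0,0,0,0, 0.025,0,0,0,0]'; python3 ft.py; python3 lid.py 3
```

```text
time: 17.8
ee_pos: [0.6494, -0.1216, 0.2906]
ee_rot: [0.228, 0.669, -0.228, 0.669]
ft_force: [0.5, -0.3, -0.3]
opening: 0.001
18.0 [ 0.649 -0.122  0.291] F [-0.364 -0.114 -0.081] M [-0.009  0.02  -0.012] [0.024 0.025 0.035]
time: 18.4
ee_pos: [0.6494, -0.1216, 0.2897]
ee_rot: [0.228, 0.669, -0.228, 0.669]
ft_force: [0.7, -0.1, 0.5]
opening: 0.001
18.6 [ 0.649 -0.122  0.29 ] F [0.017 0.087 0.072] M [-0.031  0.024 -0.014] [0.02  0.027 0.018]
u 0.04948370374024457 lat -0.0004275364550741894 tip z 0.11664976513612912 [-0.605  0.032 -0.699] 18.6
[[-0.     0.611  0.792]
 [ 0.     0.792 -0.611]
 [-1.    -0.    -0.   ]]
```

View pics/l_3.png

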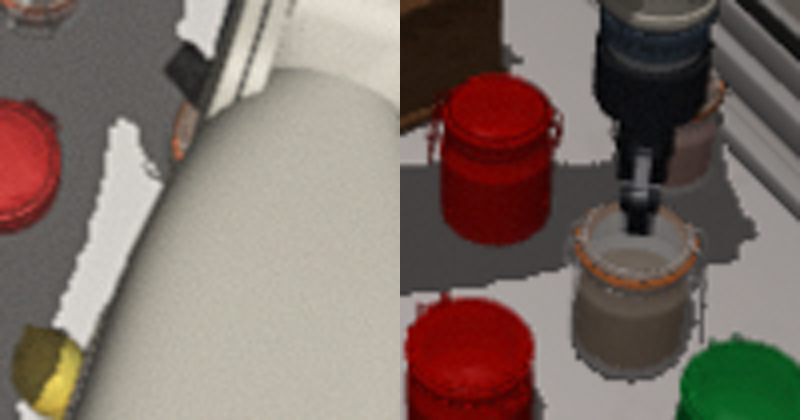

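The lid is nearly level and there's no stop yet at tip z 0.1166. I'll press on in 1 mm steps.

```bash
python3 -m handwheel '[0.012,0,0,0,0, 0.025,0,0,0,0, 0.025,0,0,0,0]' | grep pos; python3 ft.py
python3 -m handwheel '[0.012,0,0,0,0, 0.025,0,0,0,0, 0.025,0,0,0,0]' | grep pos; python3 ft.py
```

```text
ee_pos: [0.6494, -0.1216, 0.2895]
19.2 [ 0.649 -0.122  0.29 ] F [-1.813  1.157  5.646] M [ 0.093  0.403 -0.011] [0.022 0.043 0.012]
ee_pos: [0.6494, -0.1216, 0.2895]
19.7 [ 0.649 -0.122  0.289] F [-3.257  0.901 13.083] M [0.198 0.779 0.033] [0.012 0.017 0.038]
```

It's a hard stop at tip z≈0.1164 (shut height 0.116) with 13 N. I'll lift off straight up and retreat for a check.

```bash
python3 -m handwheel '[-0.05,0,0,0,0, -0.2,0,0,0,0, -0.6,0,0,0,0, -1.2,0,0,0,0, -1.9,0,-0.4,0,0, -2.3,0,-1.2,0,0, -2.5,0,-2.2,0,0, -2.5,0,-3.2,0,0, -2.5,0,-4.2,0,0, -2.5,0,-5.2,0,0, -2.5,0,-5.8,0,0, -2.5,0,-6.0,0,0,-2.5,0,-6.0,0,0]'
python3 lid.py 4
python3 - <<'E'
from h import *
from cell import vision
np.set_printoptions(precision=4,suppress=True)
for n in('top','scene'):
    p,d=vision.grab_frame(n); cv2.imwrite(f'pics/{n}_end.png',p[:,:,::-1]); P=full(n,d)
    k=(np.hypot(P[...,0]-.646,P[...,1]+.12)<.05)&(P[...,2]>.085)&(P[...,2]<.2); q=P[k]; print(n,k.sum(),'z pct',np.percentile(q[:,2],[5,50,95,99.5]))
    for it in range(4):
        A=np.c_[q[:,:2]-[.648,-.121],np.ones(len(q))]; w=np.linalg.lstsq(A,q[:,2],rcond=None)[0]; e=q[:,2]-A@w; q=q[abs(e)<.006]
    print('plane slope,height',w,len(q))
E
```

```text
time: 21.0
ee_pos: [0.459, 0.0254, 0.3882]
ee_rot: [0.228, 0.669, -0.228, 0.67]
ft_force: [0.1, -0.2, -0.4]
opening: 0.001
u -0.19106709049111087 lat -0.0005775367590526062 tip z 0.2152481869690605 [ 0.11  -0.166 -0.367] 21.0
[[ 0.001  0.61   0.793]
 [-0.     0.793 -0.61 ]
 [-1.     0.     0.001]]
top 802 z pct [0.1055 0.1136 0.1181 0.1204]
plane slope,height [ 0.0165 -0.0199  0.1138] 696
scene 658 z pct [0.0903 0.1132 0.1179 0.1201]
plane slope,height [0.0702 0.0657 0.1134] 416
```

View pics/l_4.png

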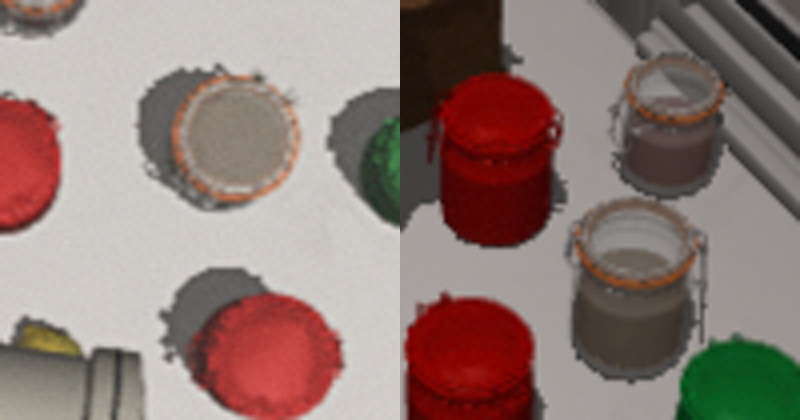

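Run:
```python
import cv2,numpy as np
a=cv2.imread('pics/top_end.png');b=cv2.imread('pics/scene_end.png')
cv2.imwrite('pics/end.png',np.hstack([cv2.resize(a,(400,300)),cv2.resize(b,(400,300))]))
```

```text
(no output)
```

View pics/end.png

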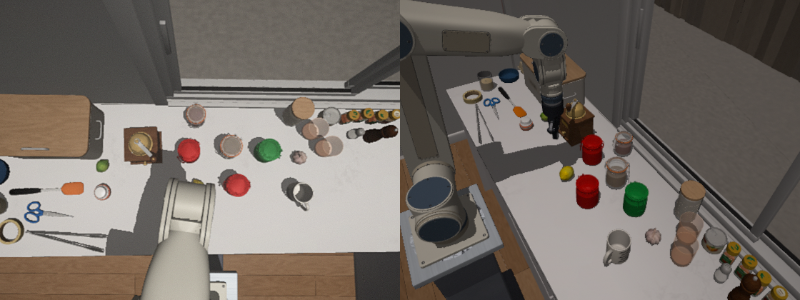

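The lid is down and everything else is in place, but the top-view plane fit gave a small slope of about 0.025 rad. I'll check it on the inner lid only, against the table's own slope.

Run:
```python
from h import *
from cell import vision
np.set_printoptions(precision=4,suppress=True)
hx=np.array([np.cos(2.485),np.sin(2.485)])
ds=[vision.grab_frame('top')[1] for i in range(5)]
D=np.median(ds,0); P=full('top',D)
def fit(k,nm,c):
    q=P[k]
    for it in range(5):
        A=np.c_[q[:,:2]-c,np.ones(len(q))]; w=np.linalg.lstsq(A,q[:,2],rcond=None)[0]; e=q[:,2]-A@w; q=q[abs(e)<max(.003,2*e.std())]
    print(nm,len(q),w,'slope along -hx',-(w[:2]@hx),'across',w[:2]@[-hx[1],hx[0]],'rms',e.std())
c=np.array([.648-.002*hx[0],-.121-.002*hx[1]])
r=np.hypot(P[...,0]-c[0],P[...,1]-c[1])
for rr in(.025,.033,.038): fit((r<rr)&(P[...,2]>.1)&(P[...,2]<.13),f'lid r<{rr}',c)
k=(abs(P[...,2])<.012)&(abs(P[...,0]-.57)<.15)&(abs(P[...,1]+.12)<.2); fit(k,'table',c)
for nm,(x,y) in dict(red1=(.63,.037),green=(.633,-.261)).items():
    r2=np.hypot(P[...,0]-x,P[...,1]-y); fit((r2<.025)&(P[...,2]>.1)&(P[...,2]<.13),nm,np.array([x,y]))
# radial profile along hx
a=(P[...,:2]-c)@hx; b=(P[...,:2]-c)@np.array([-hx[1],hx[0]])
for lo in np.arange(-.045,.05,.01):
    k=(a>lo)&(a<lo+.01)&(abs(b)<.015)&(P[...,2]>.08); print(round(lo,3),k.sum(),np.median(P[k][:,2]) if k.any() else None)
for f in('pics/top0d.npy',):
    pass
kk=(r<.06)&(P[...,2]>.09); r=cv2.minEnclosingCircle(P[kk][:,:2].astype('f4'));print(r)
```

```text
lid r<0.025 264 [ 0.0005 -0.0043  0.1157] slope along -hx 0.002978548945373426 across 0.003112223760730649 rms 0.00109290739204932
lid r<0.033 415 [ 0.0026 -0.0052  0.1153] slope along -hx 0.005231696973749479 across 0.0025558137141816375 rms 0.001233261035888914
lid r<0.038 541 [-0.0011  0.0026  0.1147] slope along -hx -0.0024306435136469823 across -0.0013791559397181566 rms 0.001625184681682053
table 8240 [ 0.0008  0.0001 -0.0002] slope along -hx 0.0005226625153475789 across -0.0005748743320872183 rms 0.001177721417312444
red1 264 [0.0023 0.0053 0.1158] slope along -hx -0.0014420469577620283 across -0.005640134780309685 rms 0.0010569216970952413
green 262 [-0.0037 -0.0268  0.1154] slope along -hx 0.013424984748639296 across 0.02345601188755563 rms 0.0011367686782272866
-0.045 22 0.11205535907606468
-0.035 40 0.11312617070201103
-0.025 38 0.1158133502794444
-0.015 42 0.11568515890728037
-0.005 38 0.1158383931873278
0.005 41 0.11589178627204033
0.015 40 0.11556353131569508
0.025 42 0.11364755249234015
0.035 45 0.11031355526759135
0.045 18 0.09363984821718807
((0.6483088731765747, -0.1231032982468605), 0.050516847521066666)
```

The inner lid is level (0.003 rad, within noise) at 0.1157 m against the 0.116 m shut height, and the jar centre is where it was. The earlier slope came from the rim points. I'll hand it in.

Run:
```python
from cell import robot,job
s=robot.sense();print(s['time'],s['ft_force'],s['ee_pos']); print(job.close_job())
```

```text
21.45 [ 0.46495921  0.12686822 -0.61113931] [0.45979484 0.02460984 0.38740699]
the job is handed in; nothing more can be done
None
```

The mill's drawer is shut and the jar's lid is down. I handed the job in at 21.5 s with the arm clear of everything.

- **Drawer (first):** I pushed it about 49 mm by the knob until it stopped. A second touch at 6 N met the same stop. The moment reading put that contact low, at the knob and not the mill body, though the height it gave was lower than the knob's real height. The drawer front is flush with the box wall (-59.8 mm against -60.1 mm), and the mill stayed in place to within about 1 mm.
- **Jar lid (second):** I pushed it over on its hinge and pressed it down to a hard stop at about 13 N. The inner lid measures level (0.003 rad) at 115.7 mm, against 116 mm when shut. The jar's centre shifted at most about 2 mm, within measuring error.
- **Tilt not used:** the moves could not lean the gripper back as the task advised. I kept it upright with shut fingers, turned so the palm stayed a few millimetres short of the box.
- **Check that disagreed:** a first plane fit over the whole lid showed a slope of about 0.025 rad. It went away when I left out the rim points.
- **Bystanders:** in the final pictures the other things look where they were; I judged this by eye and did not measure each one.

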